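Clamp a shelf cleat on the drilling board with the quick-lock T-slot stop

ROBOT

A 6-joint arm with a two-finger parallel gripper is mounted at the origin on the work surface. World frame = base frame: x ahead of the robot, y to its left, z up, the work surface at z = 0. Lengths are in m, angles in rad, forces in N, time in s.
With the tool pointing down it reaches from about 0.25 to 0.725 m from the base axis. Payload 4 kg.
Tool frame: the origin (TCP) lies midway between the tips of the shut fingers; the grasp point (between the pads) lies 19 mm behind it; z points along the fingers, y is the line along which they close (so a half turn about z gives the same grasp; the last joint's range is limited). The gripper opens to 85 mm and grips with 20 to 120 N. Pads are 22 mm wide; open, the fingers measure 114 mm over their backs; the gripper's body (76 mm by 85 mm) begins 54 mm behind the grasp point. The pads swing forward as they close: fully open they stand 13 mm farther back than shut.
Start: joints at [-1.182, 0.241, 0.005, 1.335, 0, 1.571], TCP at [0.19, -0.463, 0.231] pointing down, gripper open.
Joint ranges: [-2.72, 2.72], [-1.05, 1.87], [-1.09, 1.28], [-1.99, 2.15], [-1.42, 1.44], [-3.14, 3.14]. Speed limits (rad/s): [2.79, 2.79, 3.14, 3.14, 3.14, 3.14].

INTERFACE

Orientations are given as a unit quaternion [w, x, y, z].
In Python, from station import manip gives the robot as it stands. The module is installed in compiled form; this text tells all that it offers.
- The arm moves only by the shell command python3 -m handwheel 'ROWS' [OPENING]. ROWS is text: rows parted by semicolons, each of 4 numbers parted by spaces: the shift along the tool's x, y, z in units of 40 mm (1.0 is 40 mm), then the turn about the tool's z in units of 6 degrees (1.0 is 6 degrees). In form: tx ty tz turn; .... A call has 1 to 8 rows; each row shifts and turns the commanded pose from where the row before left it, along the tool's axes as they then stand; what a row does not reach is not made up. A row lasts 1/10 s, in which the tool goes at most 50 mm and 8.59 degrees, less where a joint would pass 70% of its speed; a pose out of reach is approached as far as the arm can. A call is refused whole if a number of a shift passes 1 or a number of a turn 1, either way. A call with a gripper value outside its range is refused whole. OPENING is the opening, from -1 (shut) to 1 (fully open), set as the call begins (- or left out, the last holds). The fingers move at their own pace and stop on an object; the grip force is fixed at half the most. Time passes only in rows, so rows that do not move let the fingers close. It gives the time, the measured TCP pose, the force, the opening and the grip force at its end, in the units of the state.
- manip.state(): the state, without advancing time (a new reading comes with each control period).
- manip.snapshot(name): name is "scene" or "top"; returns the picture (400x640x3 uint8, red, green, blue); there is no depth.
- manip.calibration(name): a dict with "fx", "fy", "cx", "cy" (pixels), "origin" and "orientation" of the camera in the world. Camera axes: x right, y down, z forward; pixel columns grow to the right and rows downward; lengths in m; the calibration is good to about 2 mm. A picture is of the moment at which its call begins. calibration takes no time and is no camera call.
- manip.sign_off(): hands the job in; it is judged then, once.
The state is a dict: "time": time; "joint_pos": joint angles; "qd": joint speeds; "effort": joint torques, N m; "position": TCP position; "orientation": TCP orientation; "wrist_force": force on the tool from outside, world axes, zero at the start; "torque": the same for the moment, N m; "grip_width": finger opening in m; "grip_force": force on a finger pad.
Only numpy, scipy, OpenCV 4.12 (cv2) and the standard library are available. Lean on these libraries where they do the work, as an engineer would, in place of code of your own. Each camera call takes 0.05 s, during which the arm holds its last target. There are 200 camera calls.

TASK

Get the pine cleat ready for drilling: take the wing-handled quick-lock stop from its rack, drop its T-head into the slot of the drilling board behind the cleat, and slide it along so that it pushes the cleat square and firmly home against the fence's facing. Keep that push on, press the stop down against its spring and give it a quarter turn clockwise so that it locks and holds the cleat tight, then let go. Push gently so that the soft pine is not dented and the track is not forced, and leave the other fittings and tools as they are.

Things in the scene. Friction and masses are not known exactly. Their poses are not given: they have to be found in the camera images.
- drillboard: Fixed plywood drilling board, 280 (own x) x 360 (own y) x 40 mm high; origin at the centre of its underside, z up. An aluminium T-track is flush in its top along the centre line (own y, +y towards the fence): mouth 17.6 mm wide, lips 6 mm thick, channel 27 mm wide, floor 18 mm below the top face. Over 25 N from the stop, collar and head added (7 N pressed right, 10 N locked), forces it.
- fence: Fixed beech fence bolted across the board near its +y end, square to the slot: 250 (own x) x 30 (y, along the slot) x 34 mm high, bolt heads 8 mm higher; origin at the centre of its underside, over the slot, on the board's top. On its -y side two jack screws carry its plywood facing, 250 x 8 x 30 mm, fast and square; its face is 27 to 39 mm from the origin, set differently each time.
- cleat: Loose planed pine cleat with two pencilled crosses, 160 (own x) x 70 (own y) x 18 mm thick, about 0.12 kg, lying flat across the slot, 5 to 55 mm short of the fence's facing, a little askew; origin at the centre of its underside. Home: its +y edge flat on the facing. Sliding and squaring it takes 1 to 3 N; over 4 N on the facing seats it, over 12 N dents it.
- stop: Loose quick-lock stop, 66 mm tall, 0.17 kg, upright in one of the rack's three places; origin at the centre of the underside of its steel T-head, which is 26 mm long (own y) x 16 wide (own x) x 6 high, the same after half a turn; two diagonal corners are cut so that under the lips it turns clockwise (from above) only, up to the channel's sides at 90 to 95 degrees.
- stop_grip (a point): Centre of the stop's flat black wing grip, 51 mm above the stop's origin, on its axis, axes as the stop's: 12 mm thick (own x), 34 mm long (own y, same way as the head), from 36 to 66 mm above the origin. A 14 mm shank joins it to the head.
- stop_collar (a point): Centre of the underside of the stop's round aluminium collar, 10 mm above the stop's origin (spring at rest); 40 mm across, 20 mm high; it bears on the cleat. Resting on the board, head lengthwise in the slot, the stop's origin is 10 mm under the top face, the head is still between the lips: it slides but cannot turn.
- collar (a joint): How far (m) the sprung collar is pushed up the shank, 0 to 0.006. It gives from 3 N on, 1 mm more for each 1 N. Pressed down over 2 mm (5 N) the head is below the lips and turns; 6 to 8 N is right, at 9 N the collar bottoms. Let go when turned, it springs up under the lips (2 mm left, origin 12 mm under the top face) and is locked.
- rack: Fixed beech rack strip, 76 (own x) x 210 (own y) x 26 mm high, origin at the centre of its underside; three places in a row along its own y, 65 mm apart, the middle one at its centre: slots 22 x 32 mm, 18 mm deep, in which the fittings stand on their collars, the stop with its wing along the row and its origin 16 mm above the bench.
- star: Another fitting in the rack: T-bolt with a round five-lobed black knob, 44 mm across and 44 mm tall. Leave it.
- dog: Another fitting in the rack: plain steel and aluminium bench dog with a round top, 36 mm across and 38 mm tall. Leave it.
- pencil: Flat red carpenter's pencil, 12 x 175 x 7 mm, on the drilling board to one side of the slot. Leave it.
- tape: Yellow tape measure, 60 x 40 x 60 mm, on the bench at the left. Leave it.
- hammer: Hammer lying on the bench to the left. Leave it.
Not all that is in view belongs to the job. What is meant by the stop is not green or pink, and is the smaller of those in its own colour.

How it is judged:
On the way, in this order (a step that is already met when the one before it is completed fails the run):
1. the T-head is down in the slot behind the cleat, lengthwise, and the cleat still lies where it was (z of stop in the frame of drillboard below 0.0325 m and x of stop in the frame of drillboard between -0.004 and 0.004 m and y of stop in the frame of cleat below -0.04 m and angle between the y axis of stop and the y axis of drillboard, either way round below 0.3 rad and distance of cleat from where it was at the start of the episode below 0.008 m), for 0.1 s.
2. slid along the slot, still lengthwise, the stop has pushed the cleat square and home, with over 4 N on the fence's facing (z of stop in the frame of drillboard below 0.0325 m and angle between the y axis of stop and the y axis of drillboard, either way round below 0.3 rad and y of stop in the frame of cleat above -0.057 m and contact force between cleat and fence above 4 N and angle between the y axis of cleat and the y axis of fence, either way round below 0.035 rad), for 0.2 s.
At the end, for the whole second after the job is handed in: Cleat square (within 2 degrees) and held against the fence's facing with over 0.5 N; stop upright in the slot, collar within 1.5 mm of the cleat, head turned across the slot (within 15 degrees) and sprung up under the lips (origin 11 to 14 mm below the top face); all released and at rest (contact force between cleat and fence above 0.5 N and angle between the y axis of cleat and the y axis of fence, either way round below 0.035 rad and y of stop in the frame of cleat above -0.0565 m and x of stop in the frame of drillboard between -0.004 and 0.004 m and z of stop in the frame of drillboard between 0.026 and 0.029 m and angle between the y axis of stop and the y axis of drillboard, either way round above 1.31 rad and angle between stop's own z axis and vertical below 0.08 rad and linear speed of each of stop, cleat below 0.01 m/s); the robot touches nothing.
It fails at once if the cleat is pushed with more than 12 N (dented) (contact force between stop and cleat above 12 N).
It fails at once if the stop is forced on the track or the board with more than 25 N, collar and head together (contact force between stop and drillboard above 25 N).
It fails at once if the fingers or the arm push the cleat instead of the stop (contact force between any of the fingers, the arm and cleat above 3 N).
It fails at once if the cleat is tipped up (angle between cleat's own z axis and vertical above 0.15 rad).
It fails at once if another fitting, the pencil or a tool is disturbed (distance of any of star, dog from where it was at the start of the episode above 0.015 m or distance of any of pencil, tape, hammer from where it was at the start of the episode above 0.02 m).
It also fails if it takes over 69 s, if anything falls off the work surface, if the arm or the gripper's body presses on something with over 40 N, if the wrist force passes 120 N, or if a joint passes its speed limit or range.

## Working session

There is one attempt and no reset: what is moved stays moved. The work goes in short steps, Python scripts to look and compute and a shell command to move; the robot and the scene stay as the last step left them, time stands still between calls to the robot, and variables do not carry over. Pictures are saved under pics/ and viewed, at most 10 in all, crops included, and the job is handed in when it is done.

```bash
mkdir -p pics
python3 - <<'E'
from station import manip
import cv2,json,pickle
print(manip.state())
for n in("scene","top"):
    im=manip.snapshot(n); cv2.imwrite(f"pics/{n}0.png",im[:,:,::-1]); print(n,manip.calibration(n))
E
```

```text
{'time': 0.0, 'joint_pos': array([-1.18196282e+00,  2.41422719e-01,  3.74929220e-03,  1.33518426e+00,
        9.42578974e-06,  1.57081184e+00]), 'qd': array([-4.92271711e-04,  4.28887084e-05,  4.67391627e-04, -9.03232503e-04,
       -1.32211494e-03, -8.04708465e-04]), 'effort': array([ 3.98865332e-04, -3.72315323e+01,  2.52408636e+01,  1.69428543e-02,
        5.60502735e-05, -5.20289198e-07]), 'position': array([ 0.18932454, -0.4621068 ,  0.23041764]), 'orientation': array([-1.01217289e-03,  9.81161494e-01,  1.93186593e-01, -1.94505529e-04]), 'wrist_force': array([-0.01825021,  0.68950057,  0.24190393]), 'torque': array([ 0.01060527, -0.0374945 ,  0.00290052]), 'grip_force': 0.0, 'grip_width': 0.08547066217575519}
scene {'fx': 403.99627512299077, 'fy': 403.99627512299077, 'cx': 322.63302465119864, 'cy': 201.88824777104364, 'origin': array([1.1395301 , 0.06337854, 0.88416211]), 'orientation': array([-0.20249577,  0.62541235,  0.72013079, -0.22196059])}
top {'fx': 509.7052364726736, 'fy': 509.7052364726736, 'cx': 315.63117098645574, 'cy': 190.01886467469643, 'origin': array([2.58878171e-01, 1.39440880e-03, 1.52576154e+00]), 'orientation': array([ 0.07014662, -0.69902261,  0.70793229, -0.07265481])}
```

View pics/top0.png

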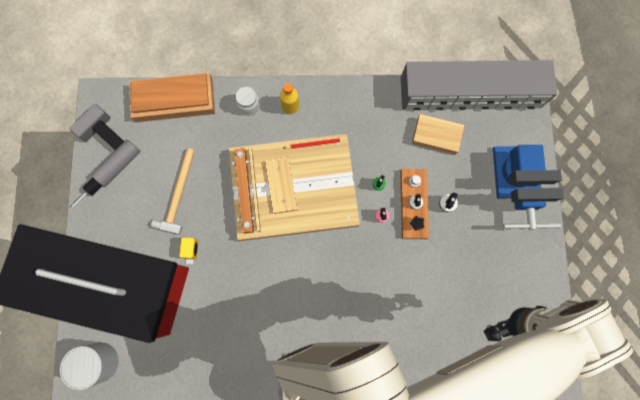

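View pics/scene0.png

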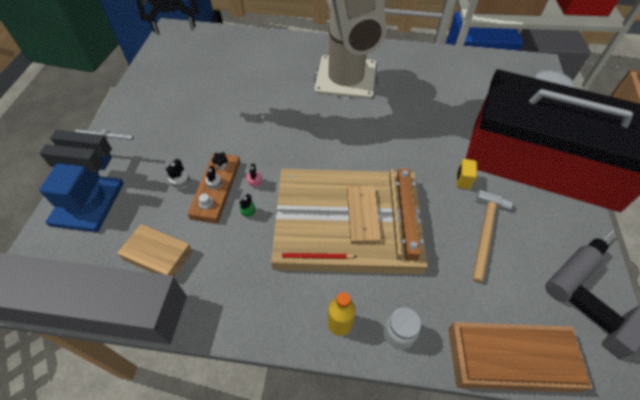

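Top view: the rack is at about (415,203), holding the dog (415,181), the stop (417,201) and the star (417,223). The board is centred near (293,187), the fence at (243,190) and the cleat at (281,185). The stop at (449,203) is a larger decoy. Next I'll view an enlarged crop and build the helpers.

```bash
cat > h.py <<'E'
import numpy as np,cv2
from station import manip
from scipy.spatial.transform import Rotation as R
def cal(n):
    c=manip.calibration(n);q=c["orientation"];return c,R.from_quat([q[1],q[2],q[3],q[0]]).as_matrix()
def ray(n,uv,z):
    c,M=cal(n);uv=np.atleast_2d(np.asarray(uv,float))
    d=np.c_[(uv[:,0]-c["cx"])/c["fx"],(uv[:,1]-c["cy"])/c["fy"],np.ones(len(uv))]@M.T
    o=np.array(c["origin"]);return o+d*((z-o[2])/d[:,2])[:,None]
def proj(n,p):
    c,M=cal(n);q=(np.atleast_2d(p)-c["origin"])@M
    return np.c_[q[:,0]/q[:,2]*c["fx"]+c["cx"],q[:,1]/q[:,2]*c["fy"]+c["cy"]]
def tool():
    s=manip.state();q=s["orientation"];return s,np.array(s["position"]),R.from_quat([q[1],q[2],q[3],q[0]]).as_matrix()
E
python3 - <<'E'
import cv2,numpy as np
t=cv2.imread("pics/top0.png");s=cv2.imread("pics/scene0.png")
a=cv2.resize(t[130:245,220:380],None,fx=5,fy=5,interpolation=cv2.INTER_CUBIC)
b=cv2.resize(t[160:245,395:465],None,fx=7,fy=7,interpolation=cv2.INTER_CUBIC)
c=cv2.resize(s[140:230,160:240],None,fx=6,fy=6,interpolation=cv2.INTER_CUBIC)
cv2.imwrite("pics/a.png",a)
h=600
o=np.zeros((595,790,3),np.uint8);b=cv2.resize(b,None,fx=.8,fy=.8);c=cv2.resize(c,None,fx=.8,fy=.8)
o[:b.shape[0],:b.shape[1]]=b;o[:c.shape[0],400:400+c.shape[1]]=c
cv2.imwrite("pics/b.png",o)
E
```

```text
(no output)
```

View pics/a.png

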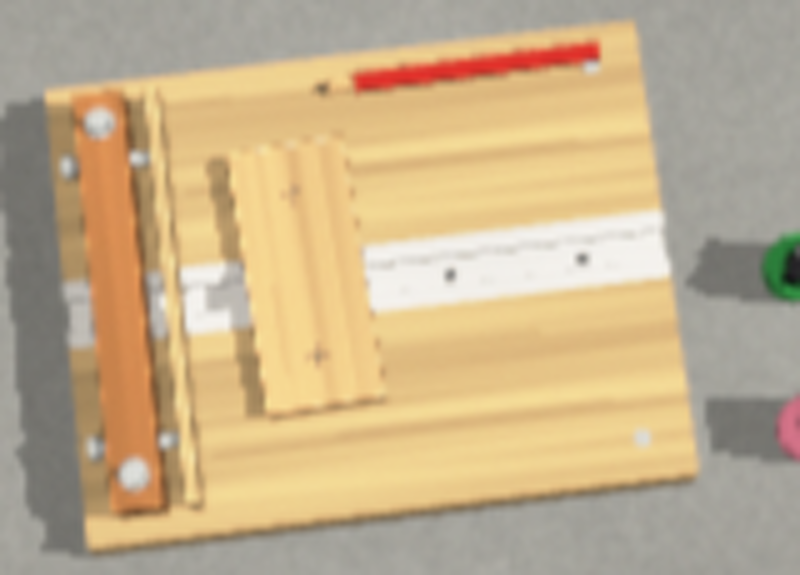

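View pics/b.png

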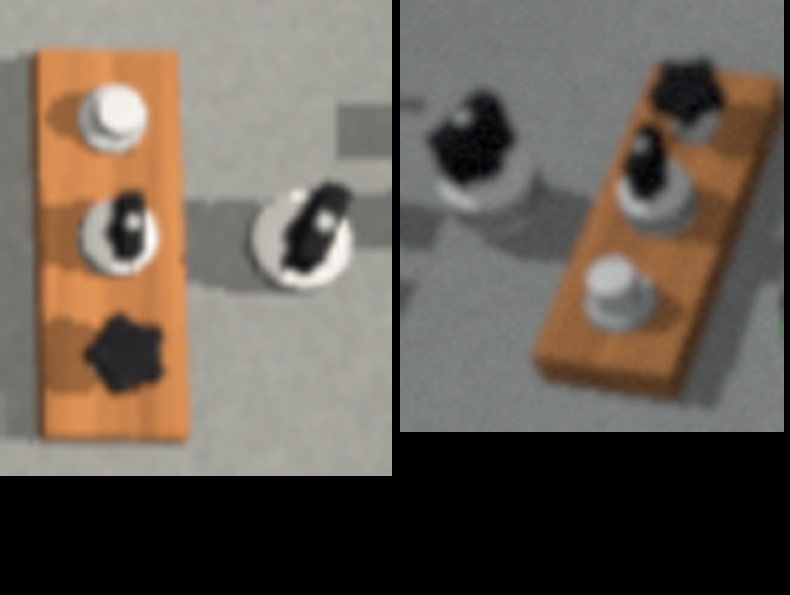

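Crop a (offset 220,130, scale 5): board corners at (45,90), (635,22), (697,475), (88,548). Cleat corners at (232,150), (343,137), (383,400), (268,415), and the facing's front edge runs from (160,95) to (202,500). Crop b: the stop's collar is at (119,237) and its wing at (127,225), in the rack's middle place.

```bash
cat > m.py <<'E'
from h import *
t=cv2.imread("pics/top0.png");s=cv2.imread("pics/scene0.png")
A=lambda p:(np.array(p,float)+.5)/5-.5+[220,130]
B=lambda p:(np.array(p,float)+.5)/5.6-.5+[395,160]
def rect(P):
    (c,wh,a)=cv2.minAreaRect(P[:,:2].astype(np.float32)*1000);return np.round(c,1),np.round(wh,1),round(a,2)
bc=ray("top",A([(45,90),(635,22),(697,475),(88,548)]),.04);print("board",rect(bc))
cc=ray("top",A([(232,150),(343,137),(383,400),(268,415)]),.058);print("cleat",rect(cc))
f=ray("top",A([(160,95),(202,500)]),.070);print("facing",f*1000)
print("rack clicked",rect(ray("top",B([(36,50),(177,50),(187,438),(43,438)]),.026)))
def comp(m,seed):
    n,l,st,ce=cv2.connectedComponentsWithStats(m.astype(np.uint8));
    ys,xs=np.nonzero(l);i=np.argmin((xs-seed[0])**2+(ys-seed[1])**2);k=l[ys[i],xs[i]];return l==k
def pts(m): y,x=np.nonzero(m);return np.c_[x,y]
for n,im,roi,seeds in(("top",t,(395,160,432,245),dict(stop=(417.5,200))),("scene",s,(180,145,245,225),dict(stop=(210,173)))):
    hsv=cv2.cvtColor(im,cv2.COLOR_BGR2HSV);r=np.zeros(im.shape[:2],bool);r[roi[1]:roi[3],roi[0]:roi[2]]=1
    blk=r&(hsv[...,2]<75);k=comp(blk,seeds["stop"]);p=pts(k);print(n,"wing px",len(p),p.mean(0),cv2.minAreaRect(p.astype(np.float32)))
    wh=r&(hsv[...,1]<60)&(hsv[...,2]>120)
    k2=comp(wh,seeds["stop"]);p2=pts(k2);print("collar",len(p2),p2.min(0),p2.max(0))
    if n=="top":
        print("wing dir/centre",rect(ray(n,p,.08)),ray(n,p,.075).mean(0))
        u=p2.min(0)/2+p2.max(0)/2;print("collar centre",ray(n,u,.046))
        og=r&(hsv[...,0]<18)&(hsv[...,1]>100);print("rack mask",rect(ray(n,pts(og),.026)))
        m=(hsv[...,1]<25)&(hsv[...,2]>185);m[:,:296]=0;m[:,355:]=0;m[:165]=0;m[210:]=0
        q=ray(n,pts(comp(m,(320,185))),.04);vx,vy,x0,y0=cv2.fitLine((q[:,:2]*1000).astype(np.float32),cv2.DIST_L2,0,.01,.01).ravel()
        print("track",rect(q),vx,vy,x0,y0,np.degrees(np.arctan2(vy,vx)))
for xyz in ([.247,-.285,.066],): print(proj("top",xyz),proj("scene",xyz))
E
python3 m.py
```

```text
board (array([578.2,  61.7]), array([279.7, 360.3]), 6.15)
cleat (array([578.2,  96.1]), array([162.5,  67.5]), 7.85)
facing [[685.09505665 182.42459473  70.        ]
 [443.48571254 155.35562004  70.        ]]
rack clicked (array([ 524.1, -300.7]), array([ 76.3, 211.6]), 88.34)
top wing px 40 [416.775 200.075] ((416.5, 200.0), (10.0, 5.0), 90.0)
collar 95 [409 196] [422 208]
wing dir/centre (array([ 522.5, -296.3]), array([14.4, 29.7]), 86.93) [ 0.52304941 -0.29813858  0.075     ]
collar centre [[ 0.52259249 -0.30005677  0.046     ]]
rack mask (array([ 523.1, -299.8]), array([ 79.5, 210.4]), 88.5)
track (array([588.8, -32.2]), array([ 37.6, 174.6]), 6.56) 0.113196015 -0.99357265 588.78235 -32.284927 -83.50041
scene wing px 86 [211.18604651 173.90697674] ((210.62193298339844, 173.09756469726562), (14.024806022644043, 7.840639114379883), 83.6598129272461)
collar 66 [205 174] [219 185]
[[416.65704013 297.55060922]] [[243.47271307 102.21961297]]
```

All the sizes check out: board 280x360, rack 76x211, and the collar centre matches the rack centre at (523,-300). Board yaw is about 6.35° and the facing is parallel to it. The first move turns the tool towards the rack row, which also tells me the sign of joint 6.

```bash
python3 -m handwheel '0 0 0 -1;0 0 0 -1;0 0 0 -1;0 0 0 -1;0 0 0 -1;0 0 0 -1;0 0 0 -1;0 0 0 -1' 0.1
cat > g.py <<'E'
# usage: g.py x y z(mm) toolx_angle(deg): remaining shift in tool units after finishing the turn
from h import *;import sys
s,p,M=tool();a=np.degrees(np.arctan2(M[1,0],M[0,0]));X,Y,Z,T=map(float,sys.argv[1:5])
d=np.array([X,Y,Z])/1000-p;t=(T-a+180)%360-180
D=M.T@d/.04;print("tool units now",np.round(D,3),"turn units",round(-t/6,3),"after-turn",end=" ")
M2=R.from_euler("z",t,degrees=True).as_matrix()@M;print(np.round(M2.T@d/.04,3))
print("t",s["time"],"p",np.round(p*1000,1),"ang",round(a,2),"q6",round(s["joint_pos"][5],2),"q1",round(s["joint_pos"][0],2),"F",np.round(s["wrist_force"],2),"w",round(s["grip_width"]*1000,1),"gf",s["grip_force"],"tilt",np.round(M[:2,2],3))
E
python3 g.py 523 -300 140 88.4
```

```text
time: 0.9
position: [0.1894, -0.4623, 0.2308]
orientation: [-0.001, 0.817, 0.577, 0.0]
wrist_force: [0.6, 0.0, 0.8]
grip_width: 0.0471
grip_force: 0.0
tool units now [6.604 6.512 2.27 ] turn units -2.979 after-turn [4.287 8.225 2.266]
t 0.9 p [ 189.4 -462.3  230.8] ang 70.52 q6 0.73 q1 -1.18 F [0.61 0.02 0.85] w 47.1 gf 0.0 tilt [-0.     0.001]
```

```bash
python3 -m handwheel '0 0 0 -1;0 0 0 -1;0 0 0 -0.98;0.5 1 0 0;0.5 1 0 0;0.5 1 0 0;0.5 1 0 0;0.5 1 0 0' >/dev/null; python3 -m handwheel '0.5 1 0 0;0.5 1 0 0;0.5 1 0 0;0.3 0.3 0 0;0 0 0 0;0 0 0 0'>/dev/null; python3 g.py 523 -300 140 88.4
```

```text
tool units now [ 0.032 -0.074  2.269] turn units -0.038 after-turn [ 0.032 -0.074  2.269]
t 2.3 p [ 526.1 -301.4  230.7] ang 88.17 q6 1.08 q1 -0.52 F [-0.27  0.78 -0.52] w 47.1 gf 0.0 tilt [-0.002  0.   ]
```

```bash
python3 -m handwheel '0.03 -0.07 0.8 -0.04;0 0 0.8 0;0 0 0.8 0;0 0 0.7 0;0 0 0.5 0;0 0 0.4 0;0 0 0.22 0;0 0 0 0'>/dev/null; python3 g.py 523 -300 54 88.4;python3 - <<'E'
from h import *
a=cv2.resize(manip.snapshot("top")[150:250,380:480,::-1],None,fx=4,fy=4,interpolation=cv2.INTER_CUBIC)
b=cv2.resize(manip.snapshot("scene")[110:240,140:260,::-1],None,fx=3.3,fy=3.08,interpolation=cv2.INTER_CUBIC)
cv2.imwrite("pics/c.png",np.hstack([a,b[:400,:390]]))
E
```

```text
tool units now [0.018 0.024 0.187] turn units -0.021 after-turn [0.018 0.024 0.187]
t 3.1 p [ 522.  -300.7   61.5] ang 88.27 q6 1.08 q1 -0.52 F [ 0.43  0.22 -0.54] w 47.2 gf 0.0 tilt [-0.003  0.001]
```

View pics/c.png

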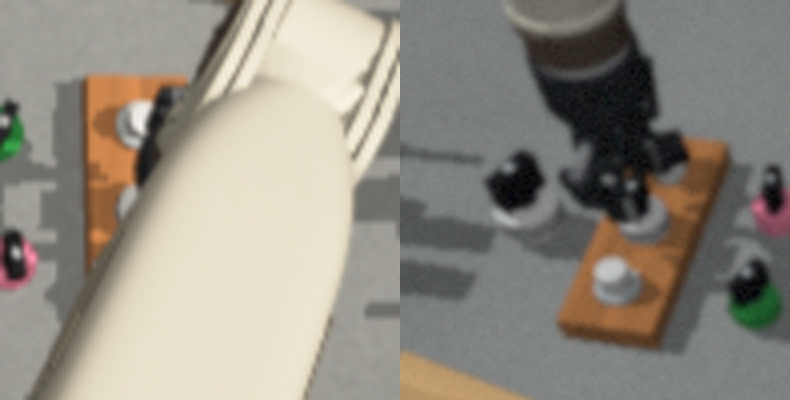

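The left half shows the arm hiding the stop. On the right the gripper sits over the stop at about (630,195), clear of the dog (612,280) and the star (675,155). I'll squeeze along the wing to centre it; the width should stop at 34 mm.

```bash
python3 -m handwheel '0.02 0.02 0 -0.02;0 0 0 0;0 0 0 0;0 0 0 0;0 0 0 0;0 0 0 0' -0.35; python3 g.py 523 -300 54 88.4
```

```text
time: 3.8
position: [0.5255, -0.3, 0.0631]
orientation: [0.001, 0.716, 0.698, 0.0]
wrist_force: [0.8, -2.6, 3.6]
grip_width: 0.0323
grip_force: 61.9
tool units now [-0.002 -0.064  0.227] turn units 0.018 after-turn [-0.002 -0.064  0.227]
t 3.8 p [ 525.5 -300.    63.1] ang 88.51 q6 1.08 q1 -0.52 F [ 0.85 -2.6   3.6 ] w 32.3 gf 61.934248208999634 tilt [ 0.001 -0.001]
```

```bash
python3 -m handwheel '0 0 0 0;0 0 0 0;0 0 0 0;0 0 0 0' 0.1;python3 g.py 525.5 -300 54 88.4; python3 -m handwheel '0 0 0 -1;0 0 0 -1;0 0 0 -1;0 0 0 -1;0 0 0 -1;0 0 0 -1;0 0 0 -1;0 0 0 -1'>/dev/null; python3 -m handwheel '0 0 0 -1;0 0 0 -1;0 0 0 -1;0 0 0 -1;0 0 0 -1;0 0 0 -1;0 0 0 -1;0 0 0 0'>/dev/null;  python3 g.py 525.5 -300 54 178.4
```

```text
time: 4.2
position: [0.5247, -0.2989, 0.062]
orientation: [-0.001, 0.716, 0.698, 0.0]
wrist_force: [-0.5, 0.3, 0.2]
grip_width: 0.047
grip_force: 0.0
tool units now [-0.027  0.021  0.199] turn units 0.022 after-turn [-0.027  0.021  0.199]
t 4.2 p [ 524.7 -298.9   62. ] ang 88.53 q6 1.08 q1 -0.52 F [-0.49  0.26  0.24] w 47.0 gf 0.0 tilt [-0.001  0.001]
tool units now [-0.016 -0.021  0.207] turn units 0.019 after-turn [-0.016 -0.021  0.207]
t 5.8 p [ 524.9 -299.2   62.3] ang 178.51 q6 -0.49 q1 -0.52 F [-0.7   0.64 -0.27] w 46.9 gf 0.0 tilt [-0.  0.]
```

```bash
python3 -m handwheel '0 0 0.1 0;0 0 0.1 0;0 0 0 0;0 0 0 0' >/dev/null; python3 -m handwheel '0 0 0 0;0 0 0 0;0 0 0 0;0 0 0 0;0 0 0 0;0 0 0 0;0 0 0 0' -1 >/dev/null; python3 g.py 525.5 -300 54 178.4;  python3 -m handwheel '0 0 -0.1 0;0 0 -0.4 0;0 0 -0.8 0;0 0 -0.8 0;0 0 -0.8 0;0 0 0 0;0 0 0 0;0 0 0 0';python3 g.py 582 27 150 276.3
```

```text
tool units now [-0.011 -0.014  0.018] turn units 0.02 after-turn [-0.011 -0.014  0.018]
t 6.9 p [ 525.1 -299.4   54.7] ang 178.52 q6 -0.49 q1 -0.52 F [-1.25  0.69  2.06] w 10.9 gf 61.48938775062561 tilt [ 0. -0.]
time: 7.7
position: [0.5239, -0.2988, 0.1687]
orientation: [-0.002, 0.013, 1.0, 0.001]
wrist_force: [0.3, -0.1, -1.9]
grip_width: 0.011
grip_force: 61.1
tool units now [-1.243  8.179  0.476] turn units -16.297 after-turn [-7.938 -2.338  0.439]
t 7.7 p [ 523.9 -298.8  168.7] ang 178.52 q6 -0.49 q1 -0.52 F [ 0.27 -0.13 -1.93] w 11.0 gf 61.12892389297485 tilt [-0.003  0.002]
```

```bash
python3 -m handwheel '-0.1 0.6 0 0;-0.2 1 0 0;-0.2 1 0 0;-0.2 1 0 0;-0.2 1 0 0;-0.2 1 0 0;-0.14 1 0 0;0 1 0 0'>/dev/null; python3 -m handwheel '0 0.58 0 0;0 0 0 -1;0 0 0 -1;0 0 0 -1;0 0 0 -1;0 0 0 -1;0 0 0 -1;0 0 0 -1'>/dev/null;  python3 -m handwheel '0 0 0 -1;0 0 0 -1;0 0 0 -1;0 0 0 -1;0 0 0 -1;0 0 0 -1;0 0 0 -1;0 0 0 -1' >/dev/null; python3 -m handwheel '0 0 0 -1;0 0 0 -0.3;0 0 0 0;0 0 0 0';python3 g.py 582 27 85 276.35
```

```text
time: 10.5
position: [0.5822, 0.0264, 0.169]
orientation: [0.001, 0.745, -0.667, -0.001]
wrist_force: [0.3, 1.0, -2.4]
grip_width: 0.0109
grip_force: 61.1
tool units now [-0.016 -0.004  2.1  ] turn units -0.013 after-turn [-0.016 -0.004  2.1  ]
t 10.5 p [582.2  26.4 169. ] ang -83.73 q6 -1.63 q1 0.05 F [ 0.31  1.05 -2.44] w 10.9 gf 61.092424392700195 tilt [-0.003 -0.   ]
```

```bash
python3 -m handwheel '0 0 0.6 0;0 0 0.7 0;0 0 0.5 0;0 0 0.3 0;0 0 0.05 0;0 0 0 0;0 0 0 0;0 0 0 0';python3 g.py 582 27 78 276.35;python3 -m handwheel '0 0 0.05 0;0 0 0.05 0;0 0 0 0;0 0 0 0';python3 -m handwheel '0 0 0.05 0;0 0 0 0;0 0 0 0'
```

```text
time: 11.3
position: [0.584, 0.0265, 0.0858]
orientation: [-0.001, 0.745, -0.667, 0.001]
wrist_force: [-0.1, -0.4, -1.6]
grip_width: 0.0107
grip_force: 61.1
tool units now [-0.019  0.05   0.196] turn units -0.006 after-turn [-0.019  0.05   0.196]
t 11.3 p [584.   26.5  85.8] ang -83.69 q6 -1.64 q1 0.05 F [-0.13 -0.38 -1.56] w 10.7 gf 61.07830882072449 tilt [0.003 0.   ]
time: 11.7
position: [0.5829, 0.0264, 0.0804]
orientation: [0.0, 0.745, -0.667, -0.0]
wrist_force: [0.2, 0.3, -1.6]
grip_width: 0.0108
grip_force: 61.1
time: 12.0
position: [0.5829, 0.0264, 0.0784]
orientation: [0.0, 0.745, -0.667, -0.0]
wrist_force: [-1.3, 0.6, -1.4]
grip_width: 0.011
grip_force: 61.1
```

```bash
for i in 1 ; do python3 -m handwheel '0 0 0.04 0;0 0 0 0;0 0 0 0'; python3 -m handwheel '0 0 0.04 0;0 0 0 0;0 0 0 0';python3 -m handwheel '0 0 0.04 0;0 0 0 0;0 0 0 0'; done | grep -E "posi|wrist"
```

```text
position: [0.583, 0.0264, 0.0768]
wrist_force: [-0.4, -0.4, -2.1]
position: [0.5829, 0.0264, 0.0752]
wrist_force: [0.4, -0.6, -2.0]
position: [0.5829, 0.0264, 0.0736]
wrist_force: [-0.3, 0.6, -2.1]
```

No contact at 73.6 mm, so the head has entered the slot. I'll keep lowering until the collar rests on the board, expected near 68.5 mm.

```bash
(python3 -m handwheel '0 0 0.04 0;0 0 0.04 0;0 0 0 0;0 0 0 0'; python3 -m handwheel '0 0 0.025 0;0 0 0 0;0 0 0 0';python3 -m handwheel '0 0 0.02 0;0 0 0 0;0 0 0 0') | grep -E "posi|wrist"
```

```text
position: [0.5829, 0.0264, 0.0704]
wrist_force: [-0.2, -1.0, -1.4]
position: [0.583, 0.0264, 0.0695]
wrist_force: [-0.3, -0.1, -1.6]
position: [0.5831, 0.0264, 0.0688]
wrist_force: [-0.5, -0.3, -1.8]
```

```bash
(python3 -m handwheel '0 0 0.01 0;0 0 0 0;0 0 0 0'; python3 -m handwheel '0 0 0.01 0;0 0 0 0;0 0 0 0';python3 -m handwheel '0 0 0.01 0;0 0 0 0;0 0 0 0') | grep -E "posi|wrist"; python3 g.py 577 72 68 276.35
```

```text
position: [0.5832, 0.0264, 0.0687]
wrist_force: [-0.2, 0.0, 1.8]
position: [0.5832, 0.0264, 0.0681]
wrist_force: [0.3, -0.8, 2.7]
position: [0.5832, 0.0264, 0.0676]
wrist_force: [0.2, -0.3, 2.9]
tool units now [-1.149  0.028 -0.009] turn units -0.006 after-turn [-1.149  0.028 -0.009]
t 14.8 p [583.2  26.4  67.6] ang -83.68 q6 -1.64 q1 0.05 F [ 0.2  -0.31  2.88] w 11.1 gf 61.720075607299805 tilt [ 0. -0.]
```

```bash
(python3 -m handwheel '0 0 -0.02 0;-0.1 0 0 0;-0.1 0 0 0;-0.1 0 0 0;0 0 0 0;0 0 0 0'; python3 -m handwheel '-0.1 0 0 0;-0.1 0 0 0;-0.1 0 0 0;0 0 0 0;0 0 0 0';python3 -m handwheel '-0.1 0 0 0;-0.1 0 0 0;-0.1 0 0 0;0 0 0 0;0 0 0 0') | grep -E "posi|wrist"
```

```text
position: [0.5817, 0.0391, 0.0683]
wrist_force: [-0.4, 0.7, 3.0]
position: [0.5803, 0.0508, 0.0683]
wrist_force: [0.2, -0.5, 2.3]
position: [0.579, 0.063, 0.0683]
wrist_force: [1.1, -0.1, 1.7]
```

```bash
(python3 -m handwheel '-0.1 0 0 0;-0.1 0 0 0;0 0 0 0;0 0 0 0'; for i in 1; do python3 -m handwheel '-0.04 0 0 0;0 0 0 0;0 0 0 0';python3 -m handwheel '-0.04 0 0 0;0 0 0 0;0 0 0 0';python3 -m handwheel '-0.03 0 0 0;0 0 0 0;0 0 0 0'; done) | grep -E "posi|wrist"
```

```text
position: [0.5781, 0.0707, 0.0683]
wrist_force: [0.8, 0.2, 1.8]
position: [0.578, 0.0717, 0.0683]
wrist_force: [-0.6, -1.5, 2.9]
position: [0.5779, 0.0733, 0.0683]
wrist_force: [0.8, -2.6, 2.2]
position: [0.5776, 0.0746, 0.0683]
wrist_force: [-0.4, -1.3, 2.0]
```

```bash
(for i in 1; do python3 -m handwheel '-0.02 0 0 0;0 0 0 0;0 0 0 0';python3 -m handwheel '-0.02 0 0 0;0 0 0 0;0 0 0 0';python3 -m handwheel '-0.02 0 0 0;0 0 0 0;0 0 0 0'; done) | grep -E "posi|wrist"
```

```text
position: [0.5776, 0.0754, 0.0683]
wrist_force: [-0.2, -3.2, 2.1]
position: [0.5775, 0.0762, 0.0683]
wrist_force: [-0.6, -1.9, 2.6]
position: [0.5774, 0.077, 0.0683]
wrist_force: [-0.6, -2.6, 2.3]
```

```bash
(for i in 1; do python3 -m handwheel '-0.02 0 0 0;0 0 0 0;0 0 0 0';python3 -m handwheel '-0.02 0 0 0;0 0 0 0;0 0 0 0';python3 -m handwheel '-0.02 0 0 0;0 0 0 0;0 0 0 0';python3 -m handwheel '-0.02 0 0 0;0 0 0 0;0 0 0 0'; done) | grep -E "posi|wrist"
python3 - <<'E'
from h import *
f=[]
for i in range(2):
    im=manip.snapshot("scene"); f.append(manip.state()["wrist_force"])
print(np.mean(f,0))
cv2.imwrite("pics/d.png",cv2.resize(im[150:280,260:440,::-1],None,fx=4.4,fy=4.4,interpolation=cv2.INTER_CUBIC))
E
```

```text
position: [0.5773, 0.0778, 0.0683]
wrist_force: [0.5, -2.2, 2.8]
position: [0.5772, 0.0786, 0.0683]
wrist_force: [-0.5, -1.2, 2.5]
position: [0.5771, 0.0794, 0.0683]
wrist_force: [-0.5, -2.0, 1.7]
position: [0.5771, 0.0802, 0.0683]
wrist_force: [-0.2, -2.5, 2.3]
[ 0.3265993  -1.43293192  2.03524892]
```

View pics/d.png

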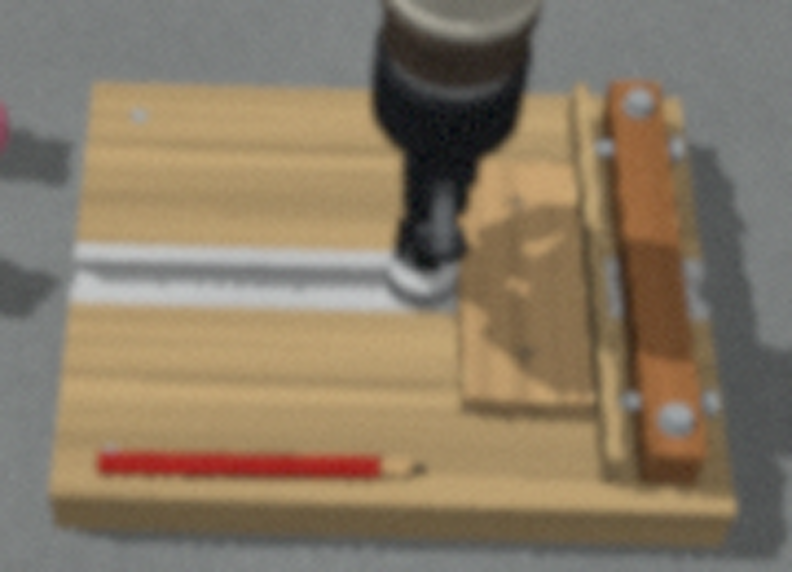

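The collar at (425,285) bears on the cleat's edge. The cleat's far edge (580–595) is almost at the facing, with a small gap left. I'll continue in small steps, watching Fy.

```bash
(for i in 1; do python3 -m handwheel '-0.02 0 0 0;0 0 0 0;0 0 0 0';python3 -m handwheel '-0.02 0 0 0;0 0 0 0;0 0 0 0';python3 -m handwheel '-0.015 0 0 0;0 0 0 0;0 0 0 0';python3 -m handwheel '-0.015 0 0 0;0 0 0 0;0 0 0 0'; done) | grep -E "posi|wrist"
```

```text
position: [0.577, 0.0809, 0.0683]
wrist_force: [-0.2, -1.9, 1.8]
position: [0.5769, 0.0818, 0.0683]
wrist_force: [0.1, -3.0, 2.2]
position: [0.5769, 0.0822, 0.0683]
wrist_force: [1.0, -2.5, 2.1]
position: [0.5769, 0.0824, 0.0683]
wrist_force: [0.8, -5.7, 2.6]
```

```bash
(python3 -m handwheel '-0.01 0 0 0;0 0 0 0;0 0 0 0';python3 -m handwheel '0 0 0 0;0 0 0 0;0 0 0 0') | grep -E "posi|wrist"
```

```text
position: [0.5769, 0.0824, 0.0683]
wrist_force: [1.0, -6.1, 3.1]
position: [0.5769, 0.0824, 0.0683]
wrist_force: [0.8, -6.1, 2.1]
```

```bash
(python3 -m handwheel '-0.01 0 0 0;0 0 0 0;0 0 0 0';python3 -m handwheel '0 0 0 0;0 0 0 0;0 0 0 0') | grep -E "posi|wrist"
python3 - <<'E'
from h import *
f=[]
for i in range(3):
    im=manip.snapshot("scene"); f.append(manip.state()["wrist_force"])
print(np.mean(f,0))
cv2.imwrite("pics/e.png",cv2.resize(im[150:280,260:440,::-1],None,fx=4.4,fy=4.4,interpolation=cv2.INTER_CUBIC))
E
```

```text
position: [0.5769, 0.0825, 0.0683]
wrist_force: [0.6, -6.6, 2.0]
position: [0.5769, 0.0825, 0.0683]
wrist_force: [2.0, -6.5, 2.7]
[ 0.67926121 -6.12937557  2.03245159]
```

View pics/e.png

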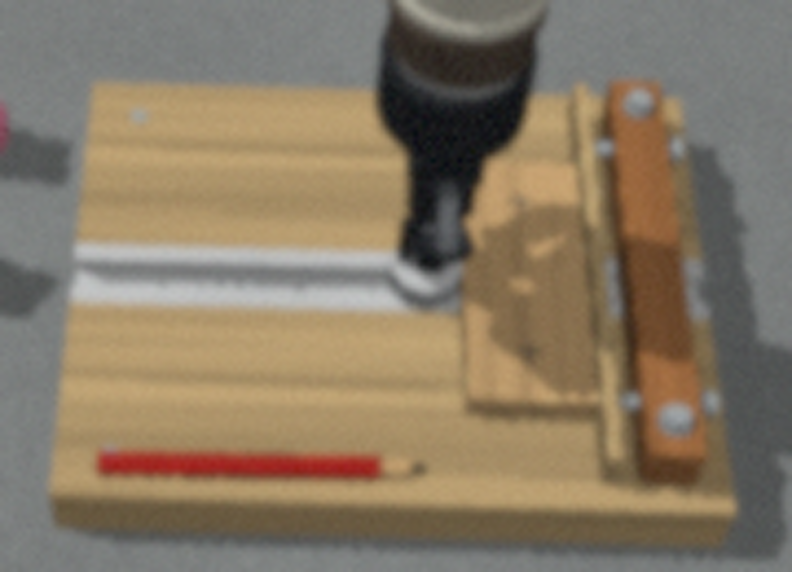

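The cleat now lies flat on the facing, with no gap along its edge (595). I'll firm the push to about 8 N before pressing down.

```bash
(python3 -m handwheel '-0.015 0 0 0;0 0 0 0;0 0 0 0';python3 -m handwheel '-0.01 0 0 0;0 0 0 0;0 0 0 0';python3 -m handwheel '0 0 0 0;0 0 0 0;0 0 0 0') | grep -E "posi|wrist"; python3 g.py 577 82.5 68.3 276.35
```

```text
position: [0.5769, 0.0826, 0.0683]
wrist_force: [1.3, -8.6, 2.3]
position: [0.5768, 0.0826, 0.0683]
wrist_force: [0.9, -8.9, 2.2]
position: [0.5769, 0.0826, 0.0683]
wrist_force: [0.9, -8.2, 1.3]
tool units now [ 0.003 -0.003  0.001] turn units -0.02 after-turn [ 0.003 -0.003  0.001]
t 23.35 p [576.9  82.6  68.3] ang -83.77 q6 -1.54 q1 0.14 F [ 0.87 -8.2   1.34] w 10.8 gf 61.67716026306152 tilt [ 0.001 -0.004]
```

```bash
(python3 -m handwheel '0 0 0.04 0;0 0 0 0;0 0 0 0';python3 -m handwheel '0 0 0.03 0;0 0 0 0;0 0 0 0';python3 -m handwheel '0 0 0.02 0;0 0 0 0;0 0 0 0') | grep -E "posi|wrist"
```

```text
position: [0.5769, 0.0826, 0.0669]
wrist_force: [0.7, -8.9, 4.1]
position: [0.5769, 0.0826, 0.066]
wrist_force: [0.3, -10.0, 4.8]
position: [0.5769, 0.0825, 0.0653]
wrist_force: [0.6, -9.2, 5.0]
```

```bash
(python3 -m handwheel '0 0 0.005 0.5;0 0 0 1;0 0 0 0.5;0 0 0 0';python3 -m handwheel '0 0 0 1;0 0 0 1;0 0 0 0') | grep -E "posi|wrist"; python3 g.py 576.9 82.6 65 186.35
```

```text
position: [0.5755, 0.0824, 0.0646]
wrist_force: [-2.2, -8.7, 6.9]
position: [0.5755, 0.0825, 0.0646]
wrist_force: [-2.2, -9.3, 6.7]
tool units now [-0.014 -0.033 -0.009] turn units 10.965 after-turn [-0.036 -0.    -0.009]
t 24.95 p [575.5  82.5  64.6] ang -107.86 q6 -1.11 q1 0.14 F [-2.18 -9.34  6.74] w 11.0 gf 62.23087549209595 tilt [-0.002 -0.004]
```

```bash
(python3 -m handwheel '0 0 -0.01 1;0 0 0 1;0 0 0 1;0 0 0 0';python3 -m handwheel '0 0 0 1;0 0 0 1;0 0 0 1;0 0 0 0') | grep -E "posi|wrist"; python3 g.py 576.9 82.6 65 186.35
```

```text
position: [0.5759, 0.0826, 0.0651]
wrist_force: [-1.1, -8.8, 5.5]
position: [0.5759, 0.0827, 0.0652]
wrist_force: [-0.7, -8.8, 5.7]
tool units now [-0.019 -0.016  0.004] turn units 4.966 after-turn [-0.024 -0.005  0.004]
t 25.75 p [575.9  82.7  65.2] ang -143.86 q6 -0.49 q1 0.14 F [-0.66 -8.85  5.7 ] w 10.8 gf 62.15775489807129 tilt [-0.001 -0.004]
```

```bash
(python3 -m handwheel '0 0 0 1;0 0 0 1;0 0 0 1;0 0 0 0';python3 -m handwheel '0 0 0 1;0 0 0 0.9;0 0 0 0;0 0 0 0') | grep -E "posi|wrist"; python3 g.py 576.9 82.6 65 186.35; python3 -c "
from h import *;print(manip.state()['torque'])"
```

```text
position: [0.5764, 0.0828, 0.0653]
wrist_force: [-1.1, -7.6, 5.6]
position: [0.5765, 0.0829, 0.0653]
wrist_force: [0.1, -8.3, 4.6]
tool units now [-0.009 -0.009  0.008] turn units 0.082 after-turn [-0.009 -0.009  0.008]
t 26.55 p [576.5  82.9  65.3] ang -173.16 q6 0.03 q1 0.14 F [ 0.07 -8.32  4.65] w 10.7 gf 62.12019503116608 tilt [ 0.    -0.003]
[-1.83744371  0.12606635 -0.04102776]
```

```bash
(python3 -m handwheel '0 0 -0.015 0;0 0 -0.015 0;0 0 0 0;0 0 0 0';python3 -m handwheel '0 0 -0.01 0;0 0 0 0;0 0 0 0') | grep -E "posi|wrist"
```

```text
position: [0.5765, 0.0829, 0.0664]
wrist_force: [0.3, -7.5, 4.2]
position: [0.5765, 0.0829, 0.0667]
wrist_force: [0.4, -6.8, 4.3]
```

```bash
(python3 -m handwheel '0 0 -0.01 0;0 0 0 0;0 0 0 0';python3 -m handwheel '0 0 -0.01 0;0 0 0 0;0 0 0 0') | grep -E "posi|wrist"
```

```text
position: [0.5765, 0.0829, 0.0668]
wrist_force: [0.9, -7.9, 1.9]
position: [0.5764, 0.0829, 0.0668]
wrist_force: [1.2, -8.2, 0.7]
```

```bash
(python3 -m handwheel '0 0 -0.015 0;0 0 0 0;0 0 0 0';python3 -m handwheel '0 0 0 0;0 0 0 0;0 0 0 0;0 0 0 0;0 0 0 0' -0.3;python3 -m handwheel '0 0 -0.2 0;0 0 -0.6 0;0 0 -0.8 0;0 0 -0.8 0;0 0 -0.8 0;0 0 0 0;0 0 0 0' )| grep -E "posi|wrist|wid"
python3 -m handwheel '1 0 -0.5 0;1 0 -0.5 0;1 0 0 0;1 0 0 0;1 0 0 0;0 0 0 0;0 0 0 0'
python3 - <<'E'
from h import *
a=cv2.resize(manip.snapshot("top")[130:245,220:380,::-1],None,fx=3.5,fy=3.5,interpolation=cv2.INTER_CUBIC)
b=cv2.resize(manip.snapshot("scene")[150:280,260:440,::-1],(400,290),interpolation=cv2.INTER_CUBIC)
cv2.imwrite("pics/f.png",np.hstack([cv2.resize(a,(400,290)),b]))
E
```

```text
position: [0.5764, 0.0829, 0.0668]
wrist_force: [2.5, -7.4, -2.6]
grip_width: 0.011
position: [0.5765, 0.0851, 0.068]
wrist_force: [0.4, -0.3, 0.1]
grip_width: 0.0299
position: [0.5773, 0.0848, 0.1975]
wrist_force: [0.2, 0.4, -0.3]
grip_width: 0.0302
time: 30.05
position: [0.3771, 0.0605, 0.2354]
orientation: [-0.0, -0.06, 0.998, 0.0]
wrist_force: [-0.5, -0.7, 0.5]
grip_width: 0.0297
grip_force: 0.0
```

View pics/f.png

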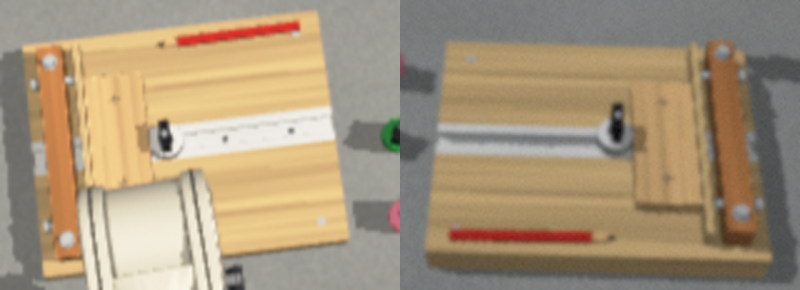

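The wing at (617,120) stands across the slot with the collar against the cleat. The cleat is flush on the facing and the gripper is clear. I'm handing it in.

```bash
python3 -c "
from station import manip;print(manip.sign_off())"
```

```text
the job is handed in; nothing more can be done
None
```

I handed the job in at about 30 s: the cleat is square against the facing, the stop is locked across the slot behind it, and the gripper is clear. The sign-off returned no verdict, and the force still held on the facing was not measured after release.

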